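# Open the wide filter housing for a filter change

### The job

Open the wide, low steel filter housing so that its filter can be changed: turn its cover anticlockwise (seen from above) a quarter turn to the stop so that its ears come out from under the claws, then lift it straight off. Set the cover down, right way up, flat in the shallow white tray and let go of it there; do not drop it in. Leave the cover of the tall, narrow housing alone.

Things in the scene. Friction and masses are not known exactly. Their poses are not given: they have to be found in the camera images.
- cover: Aluminium cover, 0.35 kg, locked on the wide housing. Origin: centre of its underside, z up. Round spigot 66 mm across, z 0 to 10 mm; disc 88 mm across, z 10 to 20; two ears 22 wide, z 10 to 18, to 56 mm from the axis along +x and -x; on top a central black bar grip 64 long (x), 16 wide (y), z 20 to 62 mm. Starts with x within 6 degrees of the housing's x. Turns freely; spigot has 5 mm side play.
- housing: Wide, low fixed steel housing, flange 140 mm across, top at z 100 mm. Origin: centre of its base, z up. Cover sits with its origin at z 90, bar top at 152. Claws (top z 117, inner radius 47 mm) at +x and -x hold the ears down. Turned anticlockwise (+z) from x, ears are free from 50 degrees, stop pins at about 80; lift anywhere in 60 to 80. Clockwise stop at 10 degrees. 15 mm of lift clears it.
- tray: Shallow open white plastic tray, fixed to the bench, 170 by 170 mm outside along its x and y, 30 mm high, walls and floor 4 mm thick. Origin: centre of its underside on the bench. The cover stands in it on its spigot, cover origin 4 mm above the bench, at any yaw.
- small_cover: Bystander, to be left alone: cover of the tall, narrow housing (flange 96 mm across, 150 mm high). Same pattern, but disc 56 mm across, 76 mm over the ears, bar grip 44 long and 14 mm wide, its top 196 mm above the bench. Origin: centre of its underside, 140 mm above the bench.
There are look-alikes about, which are no part of the job. What is meant by the tray is not blue or red, and is the larger of those in its own colour.

How it is judged:
On the way, in this order (a step that is already met when the one before it is completed fails the run):
1. the cover, still down on the flange, is turned until its ears are out from under the claws (more than 50 degrees from the housing's x axis) (angle between the x axis of cover and the x axis of housing, either way round above 0.87 rad and z of cover in the frame of housing below 0.097 m and horizontal distance between cover and housing below 0.015 m), for 0.1 s.
2. the cover is lifted clear of the housing (30 mm or more above its seat) (z of cover in the frame of housing above 0.12 m), for 0.1 s.
At the end, for the whole second after the job is handed in: The wide housing's cover lies inside the white tray, its centre within 40 mm of the tray's centre along each side, standing flat and right way up on its spigot (within 7 degrees, underside less than 12 mm above the bench), at rest and released (x of cover in the frame of tray between -0.04 and 0.04 m and y of cover in the frame of tray between -0.04 and 0.04 m and z of cover in the frame of tray below 0.012 m and angle between cover's own z axis and vertical below 0.12 rad and linear speed of cover below 0.02 m/s); the robot touches nothing.
It fails at once if the cover of the tall, narrow housing is shifted by more than 10 mm or is pushed or gripped with more than 5 N (distance of small_cover from where it was at the start of the episode above 0.01 m or contact force between any of the arm, the fingers and small_cover above 5 N).
It fails at once if the cover is dropped: out of the fingers with its underside more than 30 mm above the bench, away from the housing (height (world z) of cover above 0.03 m and horizontal distance between cover and housing above 0.08 m and contact force between the fingers and cover below 0.3 N).
It also fails if it takes over 48 s, if anything falls off the work surface, if the arm or the gripper's body presses on something with over 40 N, if the wrist force passes 120 N, or if a joint passes its speed limit or range.

### The arm

A 6-joint arm with a two-finger parallel gripper is mounted at the origin on the work surface. World frame = base frame: x ahead of the robot, y to its left, z up, the work surface at z = 0. Lengths are in m, angles in rad, forces in N, time in s.
With the tool pointing down it reaches from about 0.4 to 0.825 m from the base axis. Payload 7 kg.
Tool frame: the origin (TCP) lies between the finger pads; the fingertips stand 11 mm ahead of it and the grasp point (between the pads) lies 8 mm behind it (arm.tips_ahead is the distance from the TCP to the fingertips, in m); z points along the fingers, x is the direction in which the jaws open and shut, and the axes are right-handed (so a half turn about z gives the same grasp; the last joint's range is limited). The gripper opens to 88 mm and grips with 3 to 60 N. Pads are 19 mm wide; open, the fingers measure 130 mm over their backs; the gripper's body (78 mm by 193 mm) begins 47 mm behind the grasp point.
Start: joints at [-1.032, 0.359, 0.012, 0, -1.224, -0.288], TCP at [0.167, -0.654, 0.238] pointing down, gripper open.
Joint ranges: [-3.07, 3.07], [-1.43, 2.12], [-1.02, 1.25], [-3.03, 1.67], [-3.05, -0], [-3.03, 3.03]. Speed limits (rad/s): [2.39, 2.39, 3.01, 3.14, 3.14, 3.14].

### API

Orientations are given as [roll, pitch, yaw] about the fixed x, y, z axes, in that order (R = Rz(yaw) Ry(pitch) Rx(roll)).
In Python, from station import arm, optics, finder gives the robot as it stands. The module is installed in compiled form; this text tells all that it offers.
- The arm moves only by the tool apply_moves, never from a script. Its argument "increments" is one flat list of numbers, 6 for each row, row after row: the shift along the world's x, y, z in m, then the turn, a rotation vector about the world's x, y, z in rad. In form: [tx, ty, tz, rx, ry, rz, tx, ty, tz, rx, ry, rz, ...]. A call has 1 to 20 rows; each row shifts and turns the pose as measured when the row begins; what a row does not reach is not made up. A row lasts 1/12 s, in which the tool goes at most 41.7 mm and 7.16 degrees, less where a joint would pass 70% of its speed; a pose out of reach is approached as far as the arm can. A call with a gripper value outside its range is refused whole. "hand" is the closure, from 0 (fully open) to 1 (shut), set as the call begins (left out, the last holds). The fingers move at their own pace and stop on an object; "force" is the grip in N (left out, the last holds). Time passes only in rows, so rows that do not move let the fingers close. It gives the time, the measured TCP pose, the force and the opening at its end, in the units of the state.
- arm.get_state(): the state, without advancing time (a new reading comes with each control period).
- optics.grab_frame(name): name is "scene" or "side" or "wrist"; returns the picture (384x512x3 uint8, red, green, blue); there is no depth.
- optics.camera_model(name): a dict with "fx", "fy", "cx", "cy" (pixels), "world_to_cam" (4x4, takes a point from world to camera coordinates); the wrist camera has in their place "T_tool_cam" (4x4, takes a point from camera to tool coordinates, whose origin is the TCP and whose axes are the tool frame's). Camera axes: x right, y up, looking along -z (the intrinsics and any distortion apply to the point x, -y, -z); pixel columns grow to the right and rows downward; lengths in m; the calibration is good to about 2 mm. The wrist camera is an equidistant fisheye: a pixel r from the principal point sees the ray r / f radians off the axis. A picture is of the moment at which its call begins: read the wrist's pose just before it. camera_model takes no time and is no camera call.
- arm.job_done(): hands the job in, once; it reports no verdict.
Trained networks look in the newest picture that a camera, given by its name, has taken for a name from the list of things; names that differ only in an ending like _2 or _b are one class to them, and where a whole thing is asked for, a point or a joint stands for the part that bears it (a point fixed in the world has none). Each returns a list of dicts, best first, with "conf" (0 to 1); they miss things now and then, are a little off and sometimes report something else, mostly with a low value. They report only what shows in the picture. A call takes as long as a camera call. They do not tell look-alikes from the thing itself.
- finder.find_in(camera, name): "box" ([left, top, right, bottom] in pixels, round what is visible of it).
- finder.landmark_of(camera, name): "point" ([column, row] in pixels: a listed point, or the origin of a listed thing).
The state is a dict: "t": time; "q": joint angles; "qd": joint speeds; "joint_efforts": joint torques, N m; "eef_pos": TCP position; "ee_rot": TCP orientation; "force": force on the tool from outside, world axes, zero at the start; "moment": the same for the moment, N m; "width": finger opening in m.
Only numpy, scipy, OpenCV 4.12 (cv2) and the standard library are available. Lean on these libraries where they do the work, as an engineer would, in place of code of your own. Each camera call takes 0.05 s, during which the arm holds its last target. There are 200 camera calls.

## Working session

There is one attempt and no reset: what is moved stays moved. The work goes in short steps, Python scripts to look and compute and a tool call to move; the robot and the scene stay as the last step left them, time stands still between calls to the robot, and variables do not carry over. Pictures are saved under pics/ and viewed, about 8 in all and at most 12, crops included, and the job is handed in when it is done.

Besides the shell and the picture viewer there is one more tool, called after "Request:" by a JSON object that holds its "op" and its "data", one argument or row to a line. apply_moves: Moves the arm, as the interface text tells. Its arguments: {"type":"object","properties":{"increments":{"type":"array"},"hand":{"type":"number"},"force":{"type":"number"}},"required":["increments"]}

```bash
mkdir -p pics
cat > h.py <<'E'
import numpy as np, cv2
from station import arm, optics, finder
from scipy.spatial.transform import Rotation as R
def ray(cam,px,st=None):
    m=optics.camera_model(cam); u=(px[0]-m['cx'])/m['fx']; v=(px[1]-m['cy'])/m['fy']
    if cam=='wrist':
        th=np.hypot(u,v); s=np.sinc(th/np.pi)/np.cos(th) if th<1.5 else 1
        k=np.sin(th)/max(th,1e-9); d=np.array([u*k,-v*k,-np.cos(th)])
        T=np.eye(4); T[:3,:3]=R.from_euler('xyz',st['ee_rot']).as_matrix(); T[:3,3]=st['eef_pos']
        M=T@np.array(m['T_tool_cam'])
    else:
        d=np.array([u,-v,-1.]); M=np.linalg.inv(np.array(m['world_to_cam']))
    return M[:3,3],M[:3,:3]@d
def at_z(cam,px,z,st=None):
    o,d=ray(cam,px,st); return o+d*(z-o[2])/d[2]
def save(im,name,box=None,s=1):
    if box: im=im[box[1]:box[3],box[0]:box[2]]
    im=cv2.resize(im,None,fx=s,fy=s,interpolation=cv2.INTER_CUBIC); cv2.imwrite('pics/'+name,im[:,:,::-1])
E
python3 - <<'E'
from h import *
st=arm.get_state(); print(st)
print({k:v for k,v in optics.camera_model('scene').items()})
for c in ('scene','side'):
    im=optics.grab_frame(c); save(im,c+'0.png',s=1.5)
    for n,z in (('cover',.09),('housing',0),('tray',0),('small_cover',.14)):
        for r in finder.landmark_of(c,n): print(c,n,r['conf'],np.round(r['point'],1),at_z(c,r['point'],z).round(3))
print(arm.get_state()['t'])
E
```

```text
{'t': 0.0, 'q': array([-1.03190137e+00,  3.59430582e-01,  1.10293591e-02, -3.32630903e-04,
       -1.22409587e+00, -2.88131190e-01]), 'qd': array([ 0.00178345, -0.00102654,  0.00143385,  0.00111402, -0.00095672,
        0.00093011]), 'joint_efforts': array([ 1.90600549e-03, -5.82723534e+01,  2.93068510e+01,  6.99744433e+00,
        7.15629256e-03, -2.54959814e-04]), 'eef_pos': array([ 0.16736402, -0.65342491,  0.23658473]), 'ee_rot': array([-3.14140912e+00, -1.71950974e-03,  1.82144664e+00]), 'force': array([-0.16520553, -0.11124357,  0.14608624]), 'moment': array([ 0.0338415 ,  0.00867886, -0.0394955 ]), 'width': 0.08766702614592056}
{'fx': 393.8988024030959, 'fy': 393.8988024030959, 'cx': 256.40917771090284, 'cy': 189.35325333304337, 'world_to_cam': array([[ 0.76702242,  0.6415991 , -0.00521597, -0.33223795],
       [-0.53547573,  0.64458967,  0.54568296,  0.19345064],
       [ 0.35347186, -0.41575804,  0.83797548, -1.29969874],
       [ 0.        ,  0.        ,  0.        ,  1.        ]])}
scene cover 0.62 [222.  269.3] [ 0.525 -0.237  0.09 ]
scene housing 0.84 [224.9 284.5] [ 0.529 -0.24   0.   ]
scene tray 0.66 [283.  226.2] [ 0.54  -0.012  0.   ]
scene tray 0.63 [114.1 236.6] [ 0.201 -0.336  0.   ]
scene tray 0.61 [378.  185.8] [0.675 0.277 0.   ]
scene tray 0.56 [287.4 113.3] [0.287 0.339 0.   ]
scene small_cover 0.83 [330.6 114.9] [0.463 0.301 0.14 ]
side cover 0.68 [229.1 150.6] [ 0.523 -0.248  0.09 ]
side housing 0.56 [231.1 178.5] [ 0.518 -0.233  0.   ]
side tray 0.91 [327.6 168.2] [ 0.21  -0.317  0.   ]
side tray 0.9 [318.7 345.7] [0.289 0.331 0.   ]
side tray 0.75 [208.5 223.7] [ 0.553 -0.008  0.   ]
side tray 0.66 [131.5 312.7] [0.662 0.282 0.   ]
side small_cover 0.93 [220.1 276.1] [0.473 0.3   0.14 ]
0.5
```

View pics/scene0.png

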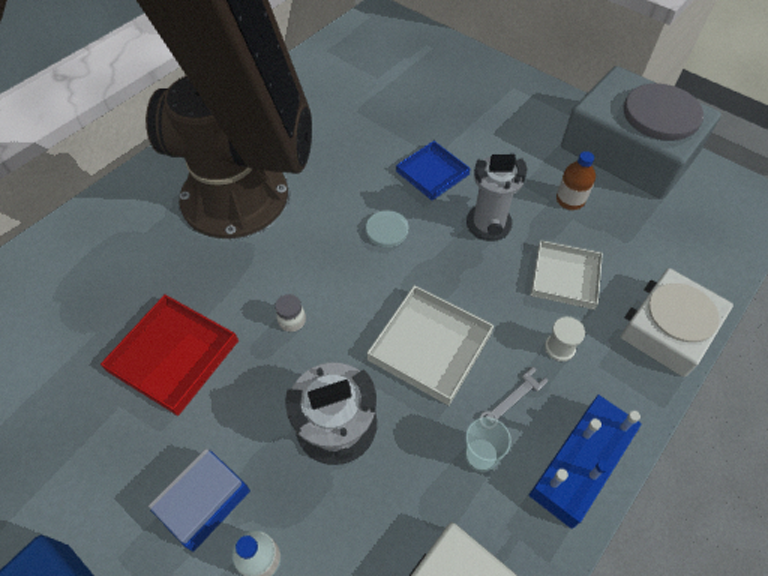

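View pics/side0.png

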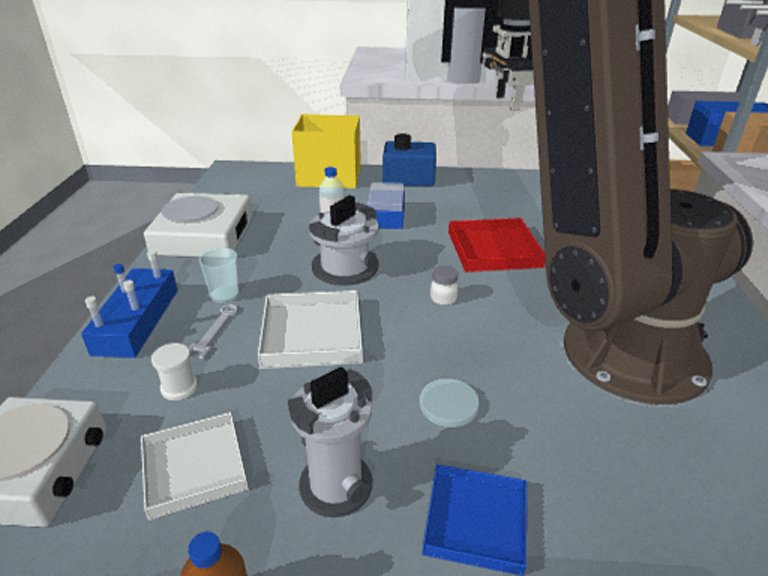

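Run:
```python
from h import *
a=at_z('scene',(309/1.5,397/1.5),.152);b=at_z('scene',(350/1.5,384/1.5),.152)
print('bar ends?',a,b,np.linalg.norm(b-a),np.degrees(np.arctan2(*(b-a)[[1,0]])))
# tray corners (top rim, z=.03)
for n,P in dict(big=[(414,288),(493,325),(448,400),(369,350)],small=[(541,242),(602,252),(597,306),(531,294)]).items():
    w=np.array([at_z('scene',np.array(p)/1.5,.03) for p in P]); print(n,w.mean(0),np.linalg.norm(w-np.roll(w,1,0),axis=1).round(3))
print(np.array(optics.camera_model('wrist')['T_tool_cam']).round(3))
im=optics.grab_frame('scene'); a=cv2.resize(im[215:315,175:265],None,fx=4,fy=4); b=cv2.resize(im[180:280,235:335],None,fx=4,fy=4)
save(np.hstack([a,b]),'crop1.png')
```

```text
bar ends? [ 0.51005458 -0.26647498  0.152     ] [ 0.54318014 -0.2117728   0.152     ] 0.06395022058441067 58.80249900514311
big [ 0.5571411  -0.01730555  0.03      ] [0.156 0.164 0.172 0.166]
small [0.67302713 0.26778728 0.03      ] [0.129 0.12  0.13  0.123]
[[ 1.    -0.001 -0.    -0.   ]
 [-0.001 -0.953 -0.304 -0.082]
 [ 0.     0.304 -0.953 -0.147]
 [ 0.     0.     0.     1.   ]]
```

View pics/crop1.png

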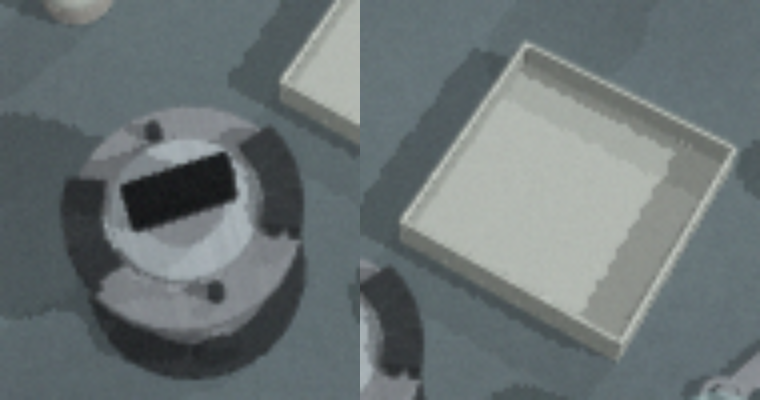

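The cover is at crop (180,190) on the wide housing. Tray candidates, in 1.5x scene px: red (170,355), blue (433,170), small white (567,273, 125 mm sides) and large white (431,343, 165 mm sides). The large white one fits, because it is neither red nor blue and is the larger of its colour. The crop confirms that it is empty and that the bar lies at about 59° in world. Next I move above the housing.

Request:
{"op": "apply_moves", "data": {
  "increments": [0.02,0.023,0.003,0,0,0.043,0.02,0.023,0.003,0,0,0.043,0.02,0.023,0.003,0,0,0.043,0.02,0.023,0.003,0,0,0.043,0.02,0.023,0.003,0,0,0.043,0.02,0.023,0.003,0,0,0.043,0.02,0.023,0.003,0,0,0.043,0.02,0.023,0.003,0,0,0.043,0.02,0.023,0.003,0,0,0.043,0.02,0.023,0.003,0,0,0.043,0.02,0.023,0.003,0,0,0.043,0.02,0.023,0.003,0,0,0.043,0.02,0.023,0.003,0,0,0.043,0.02,0.023,0.003,0,0,0.043,0.02,0.023,0.003,0,0,0.043,0.02,0.023,0.003,0,0,0.043,0.02,0.023,0.003,0,0,0.043,0.02,0.023,0.003,0,0,0.043,0,0,0,0,0,0,0,0,0,0,0,0],
  "hand": 0
}}

```text
t: 2.22
eef_pos: [0.5398, -0.2172, 0.2955]
ee_rot: [3.14, 0.005, 2.632]
force: [-0.1, 0.1, -0.4]
width: 0.088
```

Run:
```python
from h import *
st=arm.get_state(); im=optics.grab_frame('wrist'); save(im,'w1.png',s=1.5)
print(st['t'],st['eef_pos'],np.degrees(st['ee_rot']),st['q'],st['force'])
for n,z in (('cover',.09),('housing',0),('tray',0)):
    for r in finder.landmark_of('wrist',n): print(n,r['conf'],np.round(r['point'],1),at_z('wrist',r['point'],z,st).round(3))
```

```text
2.2167 [ 0.53979502 -0.21721438  0.29553429] [179.88892918   0.30635197 150.8069637 ] [-4.62227199e-02  1.70251386e-01 -1.12308769e-01  6.83456319e-04
 -1.28258669e+00 -4.63479112e-01] [-0.1015181   0.06835466 -0.44463361]
tray 0.86 [298.3 264.2] [ 0.56  -0.017  0.   ]
tray 0.58 [399.6   1.3] [ 0.204 -0.336 -0.   ]
```

View pics/w1.png

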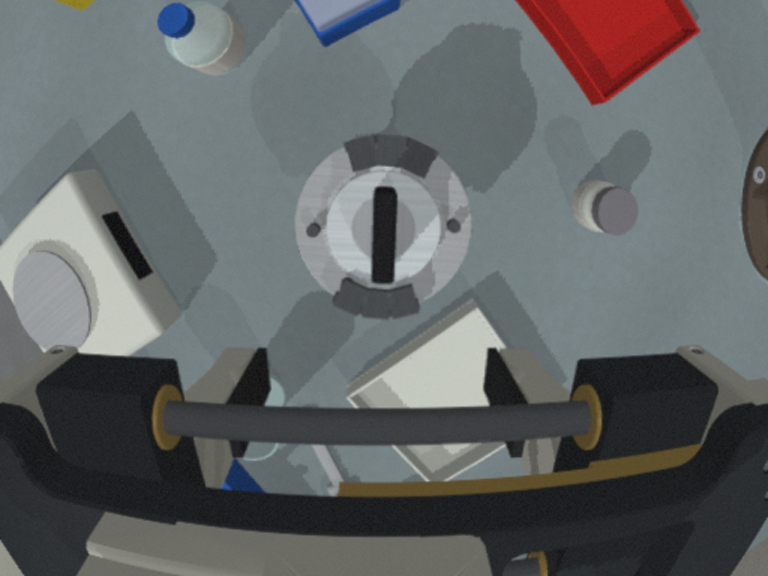

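Run:
```python
from h import *
st=arm.get_state(); o,_=ray('wrist',(256,192),st); print('cam',o)
f=lambda u,v,z: at_z('wrist',(u/1.5,v/1.5),z,st)
for nm,a,b,z in (('bar edge L',(376,188),(372,281),.152),('bar edge R',(397,188),(394,283),.152),('flange lr',(295,228),(471,228),.1),('flange tb',(383,134),(377,318),.108),('pins',(314,230),(454,226),.11),('disc lr',(327,225),(441,225),.11)):
    A,B=f(*a,z),f(*b,z); d=B-A; print(nm,A.round(4),B.round(4),'mid',((A+B)/2).round(4),'len',np.linalg.norm(d).round(4),'ang',np.degrees(np.arctan2(d[1],d[0])).round(1))
```

```text
cam [ 0.49781121 -0.29092878  0.44248795]
bar edge L [ 0.5101 -0.2727  0.152 ] [ 0.5433 -0.2193  0.152 ] mid [ 0.5267 -0.246   0.152 ] len 0.0629 ang 58.2
bar edge R [ 0.4983 -0.2661  0.152 ] [ 0.531  -0.2108  0.152 ] mid [ 0.5146 -0.2384  0.152 ] len 0.0643 ang 59.4
flange lr [ 0.5828 -0.2739  0.1   ] [ 0.4621 -0.2064  0.1   ] mid [ 0.5225 -0.2401  0.1   ] len 0.1383 ang 150.8
flange tb [ 0.4876 -0.3028  0.108 ] [ 0.5619 -0.1796  0.108 ] mid [ 0.5248 -0.2412  0.108 ] len 0.1439 ang 58.9
pins [ 0.5684 -0.2657  0.11  ] [ 0.4741 -0.2165  0.11  ] mid [ 0.5213 -0.2411  0.11  ] len 0.1063 ang 152.5
disc lr [ 0.5578 -0.264   0.11  ] [ 0.4826 -0.2219  0.11  ] mid [ 0.5202 -0.243   0.11  ] len 0.0862 ang 150.8
```

Request:
{"op": "apply_moves", "data": {
  "increments": [-0.0045,-0.006,-0.02,0,0,-0.008,-0.0045,-0.006,-0.02,0,0,-0.008,-0.0045,-0.006,-0.02,0,0,-0.008,-0.0045,-0.006,-0.02,0,0,-0.008,0,0,-0.01,0,0,0,0,0,0,0,0,0,0,0,0,0,0,0]
}}

```text
t: 3.0
eef_pos: [0.5159, -0.2497, 0.2046]
ee_rot: [3.139, 0.009, 2.585]
force: [0.7, 0.1, 0.3]
width: 0.0875
```

Request:
{"op": "apply_moves", "data": {
  "increments": [0.0025,0.0037,-0.018,0.002,0.004,0.006,0.0025,0.0037,-0.018,0.002,0.003,0.006,0,0,-0.018,0,0,0,0,0,-0.01,0,0,0,0,0,0,0,0,0,0,0,0,0,0,0]
}}

```text
t: 3.5
eef_pos: [0.526, -0.2436, 0.1466]
ee_rot: [3.136, 0.013, 2.598]
force: [-0.2, -0.6, 1.3]
width: 0.0876
```

Run:
```python
from h import *
st=arm.get_state(); im=optics.grab_frame('wrist'); save(im,'w2.png',s=1.5)
print(st['eef_pos'],st['ee_rot'],st['force'])
```

```text
[ 0.52602305 -0.24360045  0.14663886] [3.13636483 0.01261291 2.59821945] [-0.15207131 -0.57598194  1.29096991]
```

View pics/w2.png

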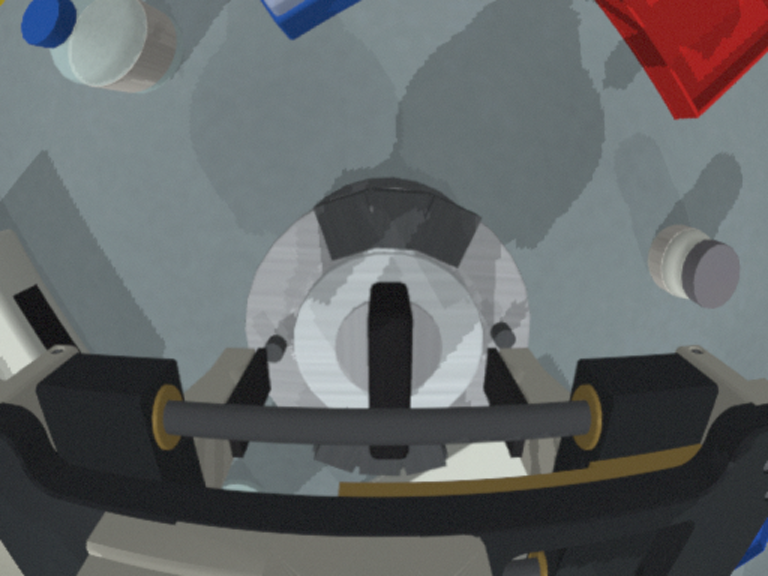

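Request:
{"op": "apply_moves", "data": {
  "increments": [-0.0045,0.001,-0.007,0.002,0.013,0,0,0,-0.007,0,0,0,0,0,0,0,0,0,0,0,0,0,0,0]
}}

```text
t: 3.88
eef_pos: [0.5229, -0.2429, 0.135]
ee_rot: [3.14, 0.004, 2.599]
force: [0.9, -0.4, 0.7]
width: 0.0879
```

Request:
{"op": "apply_moves", "data": {
  "increments": [-0.0015,0.0005,-0.003,0,0,0,0,0,0,0,0,0,0,0,0,0,0,0,0,0,0,0,0,0,0,0,0,0,0,0,0,0,0,0,0,0,0,0,0,0,0,0,0,0,0,0,0,0],
  "hand": 1,
  "force": 35
}}

```text
t: 4.55
eef_pos: [0.5217, -0.2426, 0.1326]
ee_rot: [3.14, 0.006, 2.599]
force: [0.6, 0.0, -0.3]
width: 0.0399
```

Request:
{"op": "apply_moves", "data": {
  "increments": [0,0,0,0,0,0,0,0,0,0,0,0,0,0,0,0,0,0,0,0,0,0,0,0,0,0,0,0,0,0,0,0,0,0,0,0,0,0,0,0,0,0,0,0,0,0,0,0]
}}

```text
t: 5.22
eef_pos: [0.5216, -0.2426, 0.1327]
ee_rot: [3.14, 0.005, 2.599]
force: [-0.3, -0.1, 0.4]
width: 0.0156
```

Request:
{"op": "apply_moves", "data": {
  "increments": [0,0,0,0,0,0.06,0,0,0,0,0,0.06,0,0,0,0,0,0.06,0,0,0,0,0,0.06,0,0,0,0,0,0.06,0,0,0,0,0,0.06,0,0,0,0,0,0.06,0,0,0,0,0,0.06,0,0,0,0,0,0.06,0,0,0,0,0,0.06,0,0,0,0,0,0]
}}

```text
t: 6.13
eef_pos: [0.52, -0.2408, 0.1327]
ee_rot: [3.137, 0.002, -3.057]
force: [1.2, 1.0, -0.8]
width: 0.0156
```

Request:
{"op": "apply_moves", "data": {
  "increments": [0,0,0,0,0,0.06,0,0,0,0,0,0.06,0,0,0,0,0,0.06,0,0,0,0,0,0.06,0,0,0,0,0,0.06,0,0,0,0,0,0.06,0,0,0,0,0,0.06,0,0,0,0,0,0.06,0,0,0,0,0,0.04,0,0,0,0,0,0,0,0,0,0,0,0,0,0,0,0,0,0]
}}

```text
t: 7.13
eef_pos: [0.5199, -0.2413, 0.1327]
ee_rot: [3.138, 0.002, -2.541]
force: [0.5, 0.2, 0.4]
width: 0.0163
```

Run:
```python
from h import *
st=arm.get_state(); print(st['moment'],st['force'],st['q'])
a=optics.grab_frame('wrist'); b=optics.grab_frame('scene')
save(np.hstack([cv2.resize(a,(400,300)),cv2.resize(b[195:315,160:320],(400,300),interpolation=cv2.INTER_CUBIC)]),'turn.png')
```

```text
[-0.04443992  0.2452115   0.05427096] [0.52747656 0.2407791  0.35042986] [-0.09630621  0.28443236 -0.35245659 -0.00544314 -0.93453476  0.70035368]
```

View pics/turn.png

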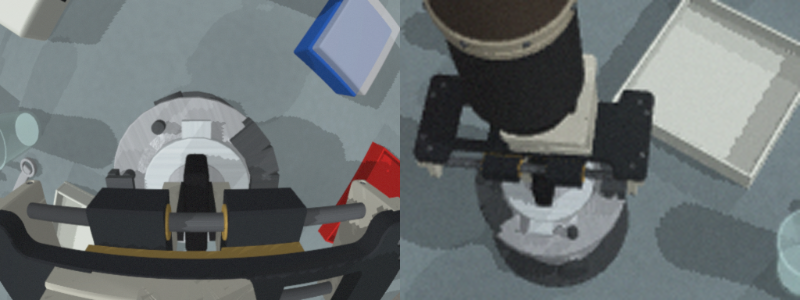

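Request:
{"op": "apply_moves", "data": {
  "increments": [0,0,0.006,0,0,0,0,0,0.006,0,0,0,0,0,0.008,0,0,0,0,0,0.01,0,0,0,0,0,0.012,0,0,0,0,0,0.012,0,0,0,0,0,0.01,0,0,0,0,0,0,0,0,0]
}}

```text
t: 7.9
eef_pos: [0.5186, -0.241, 0.2022]
ee_rot: [3.136, 0.001, -2.544]
force: [1.5, -0.3, -2.3]
width: 0.0154
```

Request:
{"op": "apply_moves", "data": {
  "increments": [0.003,0.018,0,0,0,0,0.003,0.018,0,0,0,0,0.003,0.018,0,0,0,0,0.003,0.018,0,0,0,0,0.003,0.018,0,0,0,0,0.003,0.018,0,0,0,0,0.003,0.018,0,0,0,0,0.003,0.018,0,0,0,0,0.003,0.018,0,0,0,0,0.003,0.018,0,0,0,0,0.003,0.018,0,0,0,0,0.003,0.01,0,0,0,0,0,0,0,0,0,0,0,0,0,0,0,0]
}}

```text
t: 9.07
eef_pos: [0.5525, -0.0234, 0.2027]
ee_rot: [3.134, 0.001, -2.548]
force: [-0.4, -1.0, -3.0]
width: 0.016
```

Run:
```python
from h import *
st=arm.get_state(); print(st['eef_pos'],st['ee_rot'],st['force'])
a=optics.grab_frame('wrist')
for n,z in (('tray',0),):
    for r in finder.landmark_of('wrist',n): print(n,r['conf'],np.round(r['point'],1),at_z('wrist',r['point'],z,st).round(3))
b=optics.grab_frame('scene'); c=optics.grab_frame('side')
print([ (r['conf'],r['point']) for r in finder.landmark_of('side','cover')])
save(np.hstack([cv2.resize(a,(400,300)),cv2.resize(c[120:300,110:350],(400,300),interpolation=cv2.INTER_CUBIC)]),'over.png')
```

```text
[ 0.55245486 -0.02342111  0.20269246] [ 3.13380593e+00  1.37918106e-03 -2.54838933e+00] [-0.37032401 -0.99630668 -3.01207949]
tray 0.91 [ 86.3 285.5] [0.671 0.279 0.   ]
[(0.88, [205.3, 170.1])]
```

View pics/over.png

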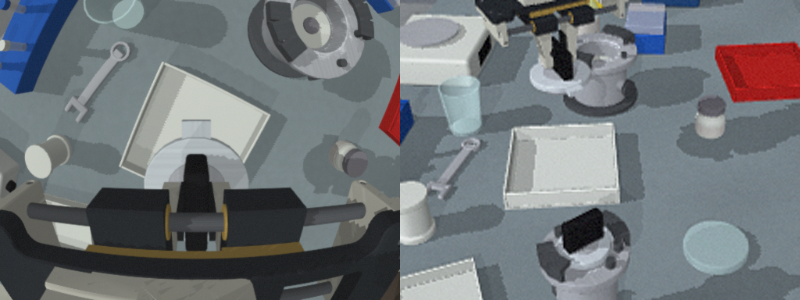

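Request:
{"op": "apply_moves", "data": {
  "increments": [0.001,0.0045,-0.014,0,0,0,0.001,0.0045,-0.014,0,0,0,0,0,-0.014,0,0,0,0,0,-0.014,0,0,0,0,0,-0.014,0,0,0,0,0,-0.014,0,0,0,0,0,-0.014,0,0,0,0,0,-0.014,0,0,0,0,0,-0.012,0,0,0,0,0,-0.006,0,0,0,0,0,0,0,0,0,0,0,0,0,0,0]
}}

```text
t: 10.32
eef_pos: [0.5551, -0.0226, 0.0698]
ee_rot: [3.137, 0.006, -2.56]
force: [-0.6, -0.4, -2.0]
width: 0.0157
```

Request:
{"op": "apply_moves", "data": {
  "increments": [0,0.004,-0.004,0,0,0,0,0.004,-0.004,0,0,0,0,0,-0.004,0,0,0,0,0,-0.003,0,0,0,0,0,-0.002,0,0,0,0,0,0,0,0,0,0,0,0,0,0,0]
}}

```text
t: 10.9
eef_pos: [0.5572, -0.0133, 0.0541]
ee_rot: [3.139, 0.01, -2.559]
force: [0.6, 0.9, -2.5]
width: 0.0157
```

Request:
{"op": "apply_moves", "data": {
  "increments": [0,0,-0.002,0,0,0,0,0,-0.002,0,0,0,0,0,-0.002,0,0,0,0,0,-0.0015,0,0,0,0,0,0,0,0,0]
}}

```text
t: 11.32
eef_pos: [0.5578, -0.0133, 0.0468]
ee_rot: [3.139, 0.012, -2.559]
force: [-1.3, 0.3, -0.1]
width: 0.0158
```

Request:
{"op": "apply_moves", "data": {
  "increments": [0,0,-0.001,0,0,0,0,0,0,0,0,0]
}}

```text
t: 11.48
eef_pos: [0.5578, -0.0132, 0.047]
ee_rot: [3.14, 0.012, -2.559]
force: [-0.3, -0.3, -2.5]
width: 0.0156
```

Request:
{"op": "apply_moves", "data": {
  "increments": [0,0,0,0,0,0,0,0,0,0,0,0,0,0,0,0,0,0,0,0,0,0,0,0,0,0,0,0,0,0,0,0,0,0,0,0,0,0,0,0,0,0,0,0,0,0,0,0,0,0,0,0,0,0,0,0,0,0,0,0],
  "hand": 0
}}

```text
t: 12.32
eef_pos: [0.5596, -0.0131, 0.0477]
ee_rot: [3.141, 0.015, -2.558]
force: [0.4, 0.1, -0.7]
width: 0.0769
```

Request:
{"op": "apply_moves", "data": {
  "increments": [0,0,0.003,0,0,0,0,0,0.01,0,0,0,0,0,0.02,0,0,0,0,0,0.025,0,0,0,0,0,0.025,0,0,0,0,0,0.025,0,0,0,0,0,0.025,0,0,0,0,0,0.025,0,0,0,0,0,0,0,0,0,0,0,0,0,0,0]
}}

```text
t: 13.15
eef_pos: [0.5571, -0.0143, 0.2196]
ee_rot: [-3.141, 0.015, -2.558]
force: [-0.7, 0.1, -0.8]
width: 0.0876
```

Run:
```python
from h import *
st=arm.get_state(); print(st['t'],st['eef_pos'],st['force'],st['width'])
a=optics.grab_frame('wrist'); c=optics.grab_frame('side')
for n,z in (('cover',.004),('tray',0)):
    for r in finder.landmark_of('side',n): print('side',n,r['conf'],np.round(r['point'],1),at_z('side',r['point'],z).round(3))
    for r in finder.landmark_of('wrist',n): print(n,r['conf'],np.round(r['point'],1),at_z('wrist',r['point'],z,st).round(3))
save(np.hstack([cv2.resize(a,(400,300)),cv2.resize(c[175:265,150:270],(400,300),interpolation=cv2.INTER_CUBIC)]),'end.png')
```

```text
13.15 [ 0.55706963 -0.01429927  0.21961023] [-0.65262988  0.10023979 -0.84804737] 0.08764172446769512
side cover 0.78 [208.5 220.3] [ 0.554 -0.018  0.004]
cover 0.76 [248.1 169.5] [ 0.564 -0.011  0.004]
side tray 0.89 [326.4 161.7] [ 0.21  -0.359  0.   ]
side tray 0.78 [131.  310.6] [0.665 0.277 0.   ]
side tray 0.73 [316.5 345.2] [0.293 0.331 0.   ]
side tray 0.69 [206.5 223.4] [ 0.558 -0.009  0.   ]
```

View pics/end.png

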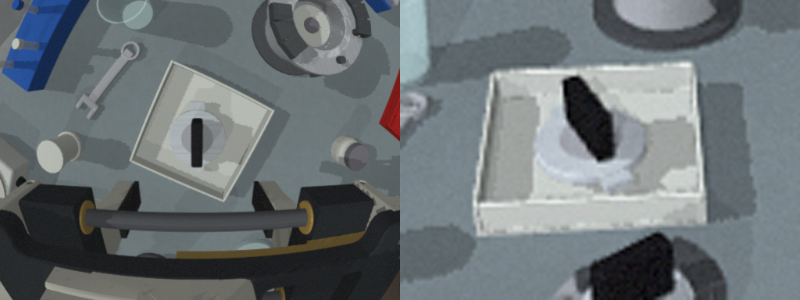

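The cover lies flat near the centre of the white tray (wrist view about (197,142), tray centre about (201,130)). The fingers are well clear of it.

```bash
python3 -c "
from station import arm
print(arm.job_done())"
```

```text
the job is handed in; nothing more can be done
None
```

The wide housing's cover is off and lies flat, right way up, in the large white tray, and I handed the job in at about 13.5 s of the 48 s allowed.

I gripped the cover by its bar and turned it 65° anticlockwise, to about 68° from the housing's x axis. That is inside the 60–80° lifting range, but I did not drive it all the way to the stop pins at about 80°. I then lifted it straight up by about 70 mm, lowered it into the tray, opened the fingers and raised the gripper clear.

**Last checks:**
- **Position:** the side camera puts the cover about 10 mm from the tray's centre. The wrist camera agrees within about 12 mm, and the limit is 40 mm along each side.
- **Gripper:** it is open at 88 mm and about 170 mm above where it let go, with no contact force beyond sensor noise.
- **Small cover:** I never went near the tall, narrow housing. Its cover was not measured again at the end.
- **Touchdown:** the wrist-force readings at touchdown disagreed (−0.1 N, then −2.5 N). I relied on the tool height instead, which put the underside about 4 mm above the bench as expected, and the last pictures bear that out.

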